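Stand the tipped carton back in its rack lane and shut the lane gate

TASK

In the near lane of the grey two-lane carton rack one red spark-plug carton has tipped over against the two that still stand. Stand it upright on its end, square in the lane and close up to the other two, then swing that lane's gate arm fully shut behind it so that the row cannot tip again. The red and yellow cartons that stand in the rack must stay standing where they are.

Things in the scene. Friction and masses are not known exactly. Their poses are not given: they have to be found in the camera images.
- carton_rack: Grey sheet-steel rack fixed on the table, 186 x 205 mm, two parallel lanes. Origin on the table top near its middle. y runs along the lanes from the open loading end (edge y = -75 mm) to the backstops (70 mm high, inner face y = +120 mm); x across, from the near (red) lane to the far (yellow) lane; z up. Rails beside the lanes are 2 mm thick and reach z = 20 mm.
- berth (a point): Middle of the tipped carton's own place on the near lane's rubber floor, beside the two standing red cartons; axes as the rack's, at rack x = -45, y = 50, z = 6 mm. The near lane is 60 mm wide between its rails, centre line x = -45 mm.
- far_lane (a point): Middle of the far lane's floor between the yellow cartons and its shut gate, rack x = 40, y = 50, z = 6 mm; the lane is 48 mm wide. Its own gate is shut and fixed. Between the lanes two catch posts (rack x -9 to 10, y 30 to 37 mm) rise to z = 64 mm; the end of a shut arm lies against their outer side.
- tipped_carton: Tipped red carton 52 x 100 x 28 mm, 0.14 to 0.28 kg. Origin: centre of the 52 x 100 face toward the row. x: 52 mm width (across the lane); y: 100 mm height, foot to top; z: 28 mm thickness, from the origin face toward the loading end (box z = 0 to 28). Leans 38 to 48 deg: foot edge on the floor, top edge against red_b. In place y is up, origin at rack x -45, y 64, z 56 mm.
- tipped_centre (a point): Centre of the tipped carton (its own x = 0, y = 0, z = 14 mm), same axes. In its place it lies at rack x -45, y 50, z 56 mm.
- red_a: Standing red carton at the near lane's backstop, loose, same box and axes as the tipped one (y up, 100 mm tall, z toward the loading end); its origin face touches the backstop.
- red_b: Second standing red carton, loose, in front of red_a; same box and axes. The tipped one leans on its face toward the loading end (28 mm from its origin) and, stood up, belongs against that face.
- bulb_a: Standing yellow carton at the far lane's backstop, loose, 42 x 42 x 62 mm tall; origin at the centre of its underside, z up.
- bulb_b: Second standing yellow carton in the far lane, loose, same size and axes.
- gate (a joint): Near lane's gate arm, rad: 0 = fully shut against a stop (arm straight across the lane), 1.2 to 1.7 at the start (open, pointing to the loading end), at most 1.95. Shuts counter-clockwise seen from above; light friction (0.04 N m) holds it where it is left. Arm 6 mm thick, 47 to 61 mm above the table; shut, its inner face is at rack y = 24 mm, 40 mm from red_b's face.
- gate_hinge (a point): Point on the gate's vertical pivot axis, fixed on the rack 54 mm above the table at the near lane's outer side; axes as the rack's.
- gate_grip (a point): In the gate arm's upright red grip post, 13 mm thick (16 at its head), 51 to 87 mm above the table; this point is on its axis, 74 mm above the table. In rack axes, with the gate shut, it lies 48 mm along +x and 26 mm along -y from the pivot axis (55 mm from it); its axes turn with the arm.
Not all that is in view belongs to the job. Leave any black or purple look-alike of the red_b alone.

How it is judged:
By the outcome, as a careful person would: the job done as asked, in the order asked, and still so for the second after the job is handed in, with the robot touching nothing.
It also fails if it takes over 46 s, if anything falls off the work surface, if the arm or the gripper's body presses on something with over 40 N, if the wrist force passes 120 N, or if a joint passes its speed limit or range.

ROBOT

A 6-joint arm with a two-finger parallel gripper is mounted at the origin on a cart in front of the work surface, level with it; the furniture and walls round the work are solid. World frame = base frame: x ahead of the robot, y to its left, z up, the work surface at z = 0. Lengths are in mm, angles in degrees, forces in N, time in s.
With the tool pointing down it reaches from about 375 to 750 mm from the base axis. Payload 9 kg.
Tool frame: the origin (TCP) lies at the very end of the fingers, on their centre line; the grasp point (between the pads) lies 19 mm behind it; z points along the fingers, y is the line along which they close (so a half turn about z gives the same grasp; the last joint's range is limited). The gripper opens to 85 mm and grips with 20 to 120 N. Pads are 22 mm wide; open, the fingers measure 114 mm over their backs; the gripper's body (76 mm by 85 mm) begins 54 mm behind the grasp point. The pads swing forward as they close: fully open they stand 13 mm farther back than shut.
Start: joints at [57.943, 5.964, 5.575, 89.605, 0, 77.527], TCP at [201.116, 565.322, 231.331] pointing down, gripper open.
Joint ranges: [-171.21, 171.21], [-48.23, 106.86], [-62.78, 66.21], [-105.2, 120.99], [-86.42, 89.51], [-180, 180]. Speed limits (degrees/s): [127.2, 127.2, 147.25, 180, 180, 180].

INTERFACE

Orientations are given as a 3x3 rotation matrix whose columns are the frame's x, y, z axes.
In Python, from workcell import state, get_image, calibration, finish_job gives the robot as it stands.
- The arm moves only by the tool send_rows, never from a script. Its argument "increments" is a list of rows, each a list of 7 numbers: the shift along the world's x, y, z in mm, then the turn, a rotation vector about the world's x, y, z in degrees, then the finger opening in mm, from 0 to 85.4. A call has 1 to 10 rows; each row is the pose to reach, as a shift and turn from the pose commanded when the call began; what a row does not reach only later rows make up. A row lasts 1/12 s, in which the tool goes at most 41.7 mm and 7.16 degrees, less where a joint would pass 70% of its speed; a pose out of reach is approached as far as the arm can. A call with a gripper value outside its range is refused whole. The fingers move at their own pace and stop on an object; "squeeze" is the grip in N (left out, the last holds). Time passes only in rows, so rows that repeat a pose let the fingers close. It gives the time, the measured TCP pose, the force, the opening and the grip force at its end, in the units of the state.
- state(): the state, without advancing time (a new reading comes with each control period).
- get_image(name): name is "side" or "top"; returns the picture (400x640x3 uint8, red, green, blue); there is no depth.
- calibration(name): a dict with "fx", "fy", "cx", "cy" (pixels), "rvec" (rotation vector, rad) and "tvec" (3), from world to camera coordinates, as OpenCV has them. Camera axes: x right, y down, z forward; pixel columns grow to the right and rows downward; lengths in mm; the calibration is good to about 2 mm. A picture is of the moment at which its call begins. calibration takes no time and is no camera call.
- finish_job(): hands the job in; it is judged then, once.
The state is a dict: "t": time; "joint_positions": joint angles; "dq": joint speeds; "tau": joint torques, N m; "position": TCP position; "tcp_rot": TCP orientation; "wrist_force": force on the tool from outside, world axes, zero at the start; "wrist_torque": the same for the moment, N m; "grip_width": finger opening in mm; "grip_force": force on a finger pad.
Only numpy, scipy, OpenCV 4.12 (cv2) and the standard library are available. Lean on these libraries where they do the work, as an engineer would, in place of code of your own. Each camera call takes 0.05 s, during which the arm holds its last target. There are 200 camera calls.

## Working session

There is one attempt and no reset: what is moved stays moved. The work goes in short steps, Python scripts to look and compute and a tool call to move; the robot and the scene stay as the last step left them, time stands still between calls to the robot, and variables do not carry over. Pictures are saved under pics/ and viewed, at most 10 in all, crops included, and the job is handed in when it is done.

Besides the shell and the picture viewer there is one more tool, called after ">>>" as name([rows], argument=value, ...), one row to a line, values as JSON. send_rows: Moves the arm, as the interface text tells. Its arguments: {"type":"object","properties":{"increments":{"type":"array"},"squeeze":{"type":"number"}},"required":["increments"]}

```bash
mkdir -p pics; python3 - <<'E'
from workcell import *
import cv2
for n in("side","top"):
    cv2.imwrite(f"pics/{n}0.png",get_image(n)[:,:,::-1]); print(calibration(n))
s=state();print(s)
E
```

```text
{'fx': 484.55342043669987, 'fy': 484.55342043669987, 'cx': 326.91577424257855, 'cy': 198.9509533164582, 'rvec': array([ 1.90297861, -0.50045647,  0.37220902]), 'tvec': array([-399.32147761,  200.17320661,  530.93542231])}
{'fx': 367.6220092688072, 'fy': 367.6220092688072, 'cx': 323.46933443214033, 'cy': 202.59529118103833, 'rvec': array([ 2.1038351 , -2.1267261 ,  0.15126806]), 'tvec': array([120.11934684, 518.03535256, 837.49629768])}
{'t': 0.1, 'joint_positions': array([5.79421409e+01, 5.99496691e+00, 5.53243962e+00, 8.96040568e+01,
       7.92476990e-04, 7.75283873e+01]), 'dq': array([-0.06337032, -0.11094099,  0.07363094,  0.00566629,  0.01101462,
        0.04397642]), 'tau': array([ 6.41114442e-03, -5.58207285e+01,  5.04719245e+01,  1.29490800e-02,
       -2.11390138e-04, -7.62451862e-06]), 'position': array([200.95015767, 565.0449966 , 230.61131288]), 'tcp_rot': array([[-9.42137864e-01,  3.35225075e-01, -6.28542647e-04],
       [ 3.35225560e-01,  9.42137394e-01, -9.77563125e-04],
       [ 2.64469859e-04, -1.13170280e-03, -9.99999325e-01]]), 'wrist_force': array([-0.14641452, -0.34084156,  0.08427453]), 'wrist_torque': array([0.02434189, 0.00764706, 0.00833566]), 'grip_force': 0.0, 'grip_width': 85.51116213742844}
```

View pics/side0.png

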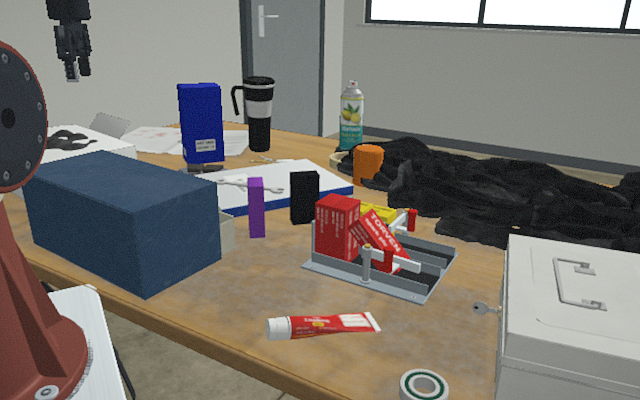

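View pics/top0.png

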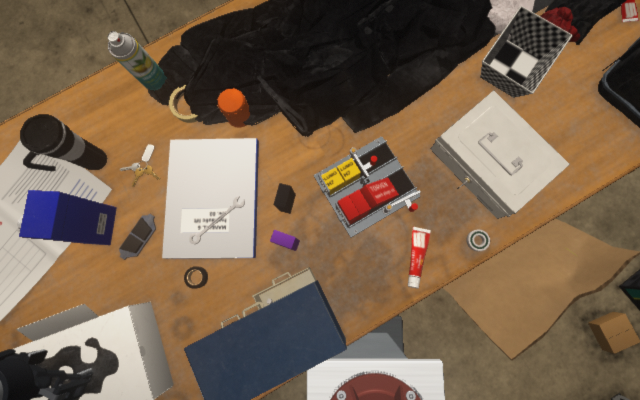

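The rack is at about (370,187) in the top view and (385,250) in the side view. The red cartons are in the near lane, and the black and purple look-alikes at (285,198) and (285,240) stand outside the rack. Next I'll enlarge both views.

```bash
cat > h.py <<'E'
import cv2,numpy as np
from workcell import *
def cam(n):
    c=calibration(n);K=np.array([[c['fx'],0,c['cx']],[0,c['fy'],c['cy']],[0,0,1]]);R=cv2.Rodrigues(c['rvec'])[0];return K,R,np.array(c['tvec'],float)
def ray(n,uv,z):
    K,R,t=cam(n);d=R.T@np.linalg.inv(K)@[uv[0],uv[1],1];o=-R.T@t
    return o+d*(z-o[2])/d[2]
def proj(n,p):
    K,R,t=cam(n);q=(K@(R@np.atleast_2d(p).T+t[:,None]));return (q[:2]/q[2]).T
E
python3 - <<'E'
import cv2
a=cv2.imread('pics/top0.png')[130:245,305:430];b=cv2.imread('pics/side0.png')[185:310,295:465]
cv2.imwrite('pics/topc.png',cv2.resize(a,None,fx=5,fy=5,interpolation=cv2.INTER_CUBIC)) 
cv2.imwrite('pics/sidec.png',cv2.resize(b,None,fx=4.5,fy=4.5,interpolation=cv2.INTER_CUBIC))
E
```

```text
(no output)
```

View pics/topc.png

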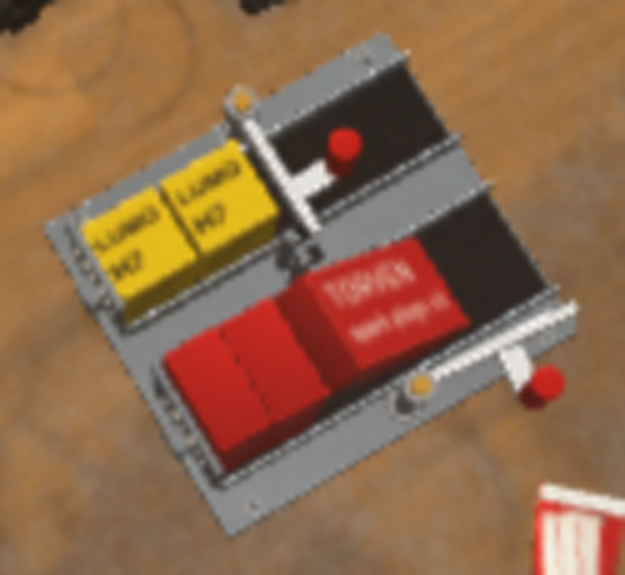

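View pics/sidec.png

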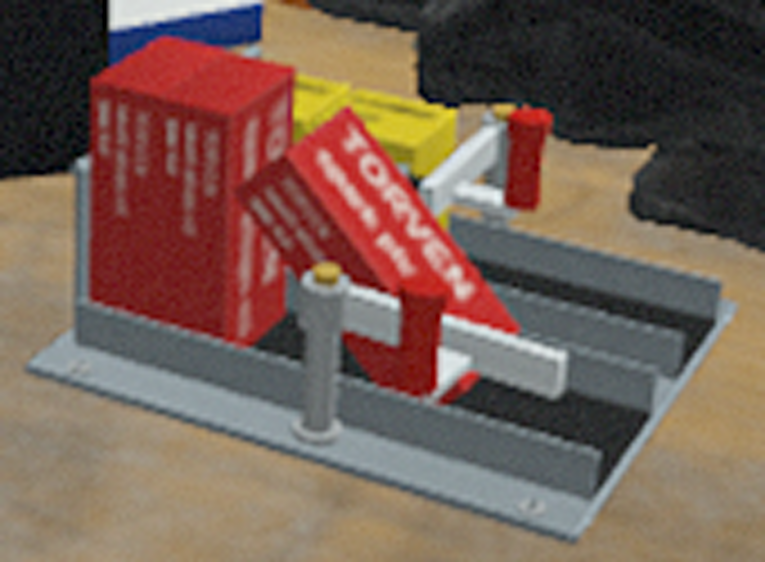

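Both crops confirm the near lane. In the top crop, red_a and red_b have their tops at about (165–330, 290–460). The tipped TORVEN carton is at (390,310), the open gate has its hinge at (418,385) and its grip at (545,385), and the far gate is shut. Next I'll solve the rack pose from these points.

```bash
cat > m.py <<'E'
from h import *
from scipy.optimize import least_squares
T=lambda u,v:('top',(305+(u+.5)/5-.5,130+(v+.5)/5-.5)); S=lambda u,v:('side',(295+(u+.5)/4.5-.5,185+(v+.5)/4.5-.5))
# (obs, rack point fn of dx)
N=None
obs=[(T(163,353),(-19,120,106)),(T(283,292),(-19,64,106)),(T(330,390),(-71,64,106)),
(S(93,78),(-71,120,106)),(S(228,115),(-71,64,106)),(S(160,38),(-19,120,106)),(S(297,68),(-19,64,106))]
def W(p,q): c,s=np.cos(p[2]),np.sin(p[2]); return np.array([p[0]+c*q[0]-s*q[1],p[1]+s*q[0]+c*q[1],q[2]])
f=lambda p:np.concatenate([proj(n,W(p,q))[0]-uv for (n,uv),q in obs])
best=min((least_squares(f,[500,0,a]) for a in(-.5,0,.5,1,-1)),key=lambda r:r.cost)
p=best.x
if __name__=="__main__":
    print('pose',p[:2],np.degrees(p[2]),'res',np.round(best.fun.reshape(-1,2),1).tolist())
    def R(w): c,s=np.cos(p[2]),np.sin(p[2]);d=w[:2]-p[:2];return np.round([c*d[0]+s*d[1],-s*d[0]+c*d[1]],1)
    for nm,o,z in [('plate LT',T(48,222),2),('plate RT',T(385,35),2),('plate R',T(577,325),2),('plate LB',T(230,533),2),
     ('S plate L',S(28,368),2),('S plate near',S(577,540),2),('S plate far',S(738,305),2),
     ('hinge cap T',T(420,382),68),('hinge cap S',S(327,270),68),('arm tip T',T(577,308),61),('grip T',T(546,382),87),('grip S',S(424,293),87),
     ('tip top far T',T(418,238),95),('tip foot far T',T(470,325),26),('S far foot',S(520,328),26),('S top far',S(347,108),97),('S top near upper',S(285,155),97),('S top near lower',S(240,190),78),('posts T',T(300,255),64)]:
        print(nm,R(ray(o[0],o[1],z)))
    # triangulated grip, hinge
    for nm,a,b in[('grip',T(546,382),S(424,293)),('hinge',T(420,382),S(327,270)),('tiptopfar',T(418,238),S(347,108)),('tipfootfar',T(470,325),S(520,328)),('red b near',T(330,390),S(228,115))]:
        P=[]
        for n,_ in(a,b): K,Rm,t=cam(n);P.append(K@np.c_[Rm,t])
        X=cv2.triangulatePoints(P[0],P[1],np.array(a[1]),np.array(b[1]))[:,0];X=X[:3]/X[3]; print('tri',nm,X.round(1),R(X))
    h=W(p,(-45,50,56));print('berth',h,'rack axes x',np.cos(p[2]),np.sin(p[2]))
E
python3 m.py
```

```text
pose [588.7265925  -16.42246276] 28.79643805996896 res [[1.0, -0.1], [-1.4, -0.0], [1.0, 0.2], [-1.2, 0.2], [0.1, -0.2], [0.6, -0.7], [0.4, -0.3]]
plate LT [ 86.8 129.8]
plate RT [ 87.3 -71.2]
plate R [-92.4 -76.1]
plate LB [-97.4 128.3]
S plate L [-97.8 126.5]
S plate near [-93.6 -78.1]
S plate far [ 91.4 -74.4]
hinge cap T [-83.4  21.1]
hinge cap S [-87.9  16.4]
arm tip T [-88.9 -62.7]
grip T [-112.9  -24.5]
grip S [-119.5  -30.7]
tip top far T [-27.6  -6.9]
tip foot far T [-68.  -23.5]
S far foot [-15.2 -25.5]
S top far [-24.2  42. ]
S top near upper [-72.3  41.4]
S top near lower [-68.5  59.6]
posts T [-2.6 38.1]
tri grip [503.5 -94.   82.5] [-112.   -26.9]
tri hinge [507.  -39.1  64.7] [-82.5  19.5]
tri tiptopfar [542.7 -20.7 112.7] [-42.4  18.5]
tri tipfootfar [550.4 -74.9  47.4] [-61.8 -32.8]
tri red b near [496.6   7.3 104.7] [-69.3  65.2]
berth [525.20648449   5.71790484  56.        ] rack axes x 0.8763366278111671 0.481699195304032
```

```bash
cat > m2.py <<'E'
from m import *
pl=[(T(48,222),(93,130,2)),(T(385,35),(93,-75,2)),(T(577,325),(-93,-75,2)),(T(230,533),(-93,130,2)),(S(28,368),(-93,130,2)),(S(577,540),(-93,-75,2)),(S(738,305),(93,-75,2))]
def f2(p): return np.concatenate([proj(n,W(p,np.add(q,(p[3],0,0))))[0]-uv for (n,uv),q in obs]+[proj(n,W(p,q))[0]-uv for (n,uv),q in pl])
P=least_squares(f2,[*p,0],loss='soft_l1').x
rx=np.array([np.cos(P[2]),np.sin(P[2]),0]);ry=np.array([-rx[1],rx[0],0])
def Rk(w):d=w-np.array([P[0],P[1],0]);return np.array([rx@d,ry@d,w[2]])
E
python3 - <<'E'
from m2 import *
from scipy.spatial.transform import Rotation as Ro
print(P[:2],np.degrees(P[2]),'carton dx',P[3],'rx',rx)
for nm,o,z in [('foot far T',T(418,238),26),('foot near T',T(470,325),26),('S far foot',S(520,328),26),('S top far',S(347,108),98),('S top near',S(285,155),98),('topfar T',T(300,275),98),('hinge T',T(420,382),65),('hinge S',S(327,270),65),('grip T',T(546,382),87),('grip S',S(424,293),87)]: print(nm,Rk(ray(*o,z)).round(1))
s=state();R0=s['tcp_rot']
def tool(tilt): # tilt deg about rack x
    z=-np.array([0,0,1.]);M=np.c_[np.cross(rx,z),rx,z];return Ro.from_rotvec(np.radians(tilt)*rx).as_matrix()@M
Rt=tool(-10);g=np.array([-45+P[3],47,84.]);tcp=W(P,g)+19*Rt[:,2]
print('tcp',tcp,'delta',tcp-s['position'],'rv',np.degrees(Ro.from_matrix(Rt@R0.T).as_rotvec()))
E
```

```text
[586.84674684 -17.79705458] 29.78847480619186 carton dx 3.11341235795871 rx [0.8678654 0.4967994 0.       ]
foot far T [-15.8 -23.5  26. ]
foot near T [-66.  -22.1  26. ]
S far foot [-13.3 -25.   26. ]
S top far [-23.3  41.7  98. ]
S top near [-71.3  42.   98. ]
topfar T [-13.2  49.8  98. ]
hinge T [-80.4  22.2  65. ]
hinge S [-79.9  20.5  65. ]
grip T [-111.   -22.3   87. ]
grip S [-117.7  -28.3   87. ]
tcp [528.78435276  -0.6799738   65.28865269] delta [ 327.83419509 -565.7249704  -165.32266018] rv [ -6.50963987  -7.88872041 -40.51436188]
```

>>> send_rows([
  [20,-34,0,-0.6,-0.8,-4,64],
  [40,-68,0,-1.3,-1.6,-8,64],
  [59,-102,0,-2,-2.4,-12,64],
  [78,-136,0,-2.6,-3.2,-16,64],
  [98,-170,0,-3.2,-4,-20,64],
  [118,-204,0,-4,-4.8,-24,64],
  [137,-238,0,-4.5,-5.5,-28,64],
  [157,-272,0,-5.2,-6.3,-32.4,64],
  [176,-306,0,-6,-7.1,-36.5,64],
  [196,-340,0,-6.5,-7.9,-40.5,64],
], squeeze=60)

```text
t: 0.93
position: [397.4, 223.6, 231.1]
tcp_rot: [[-0.487, 0.869, 0.087], [0.856, 0.494, -0.151], [-0.175, 0.001, -0.985]]
wrist_force: [1.7, 0.9, -0.8]
grip_width: 63.9
grip_force: 0.0
```

>>> send_rows([
  [20,-34,0,0,0,0,64],
  [40,-68,0,0,0,0,64],
  [59,-102,-20,0,0,0,64],
  [78,-136,-40,0,0,0,64],
  [98,-170,-60,0,0,0,64],
  [114,-200,-80,0,0,0,64],
  [130,-227,-100,0,0,0,64],
  [130,-227,-100,0,0,0,64],
  [130,-227,-100,0,0,0,64],
])

```text
t: 1.68
position: [526.1, -3.0, 129.2]
tcp_rot: [[-0.487, 0.869, 0.084], [0.856, 0.495, -0.15], [-0.172, -0.001, -0.985]]
wrist_force: [-0.9, 0.7, -0.6]
grip_width: 63.9
grip_force: 0.0
```

```bash
python3 - <<'E'
from m2 import *
s=state();print(s['position'],Rk(s['position']),'yaw',np.degrees(np.arctan2(s['tcp_rot'][1,1],s['tcp_rot'][0,1])),s['tcp_rot'][:,2],s['grip_width'],s['joint_positions'])
a=get_image('top')[100:250,290:440][:,:,::-1];b=get_image('side')[130:310,285:485][:,:,::-1]
a=cv2.resize(a,(400,400),interpolation=cv2.INTER_CUBIC);b=cv2.resize(b,(400,360),interpolation=cv2.INTER_CUBIC)
cv2.imwrite('pics/h1.png',np.hstack([a[:360],b]))
E
```

```text
[526.05587914  -3.00560779 129.24356177] [-45.40990907  43.03785139 129.24356177] yaw 29.644033651922733 [ 0.08364498 -0.14977228 -0.98517601] 63.91608013625257 [-10.10393323 -13.55424252 -24.3168038   72.94556925  -7.62999506
  49.82510918]
```

View pics/h1.png

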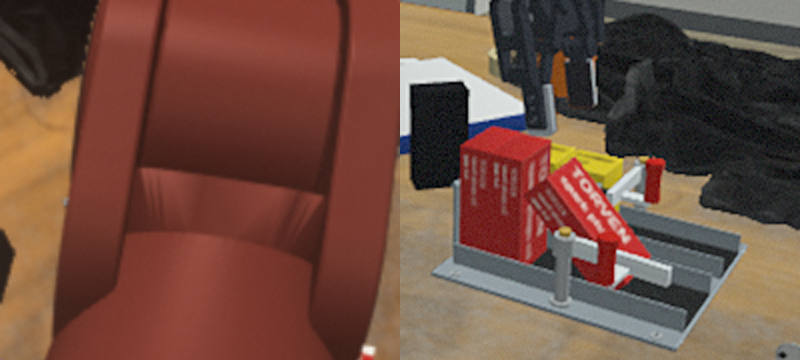

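The side view shows a finger tip near full-image pixel (355,195), above the tipped carton; the arm hides the top view. I'll check the tip's projection against that.

```bash
python3 - <<'E'
from m2 import *
s=state();R=s['tcp_rot'];p0=s['position']
for w in(-40,-32,0,32,40): print(w,proj('side',p0+w*R[:,1])[0].round(1))
im=get_image('side')[130:230,320:400][:,:,::-1]
cv2.imwrite('pics/h2.png',cv2.resize(im,None,fx=6,fy=6,interpolation=cv2.INTER_CUBIC))
E
```

```text
-40 [353.8 200.6]
-32 [356.3 198.8]
0 [365.8 192.3]
32 [374.6 186.1]
40 [376.7 184.7]
```

View pics/h2.png

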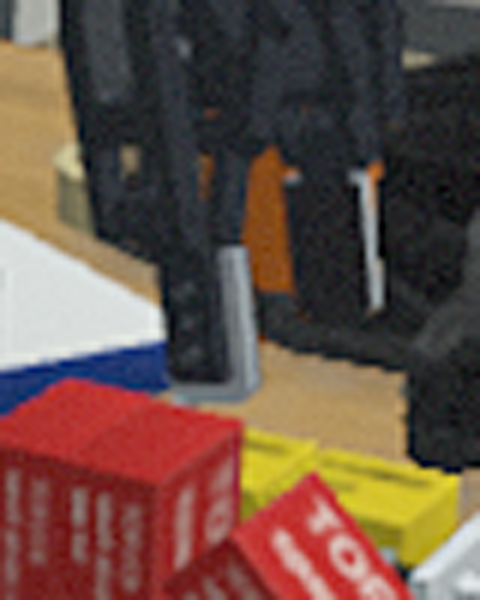

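>>> send_rows([
  [1.5,1,-20,0,0,0,64],
  [1.5,1,-40,0,0,0,64],
  [1.5,1,-55,0,0,0,64],
  [1.5,1,-62,0,0,0,64],
  [1.5,1,-66,0,0,0,64],
  [1.5,1,-66,0,0,0,64],
  [1.5,1,-66,0,0,0,64],
])

```text
t: 2.42
position: [529.2, -0.4, 66.5]
tcp_rot: [[-0.49, 0.867, 0.089], [0.854, 0.498, -0.15], [-0.175, 0.003, -0.985]]
wrist_force: [0.1, 0.1, 0.5]
grip_width: 64.0
grip_force: 0.0
```

>>> send_rows([
  [0,0,0,0,0,0,58],
  [0,0,0,0,0,0,54],
  [0,0,0,0,0,0,50],
  [0,0,0,0,0,0,46],
  [0,0,0,0,0,0,46],
  [0,0,0,0,0,0,46],
  [0,0,0,0,0,0,46],
], squeeze=60)

```text
t: 3.0
position: [529.4, -0.9, 66.5]
tcp_rot: [[-0.489, 0.868, 0.09], [0.854, 0.497, -0.151], [-0.175, 0.003, -0.984]]
wrist_force: [-0.1, 1.6, 7.1]
grip_width: 50.9
grip_force: 61.9
```

```bash
python3 - <<'E'
from m2 import *
s=state();print(Rk(s['position']),s['wrist_force'],s['wrist_torque'])
im=get_image('side')[130:290,305:435][:,:,::-1]
cv2.imwrite('pics/h3.png',cv2.resize(im,None,fx=3.5,fy=3.5,interpolation=cv2.INTER_CUBIC))
E
```

```text
[-41.45049433  43.1753694   66.51850252] [-0.1211243   1.59818162  7.14030054] [-0.11408415  0.04123299  0.02167908]
```

View pics/h3.png

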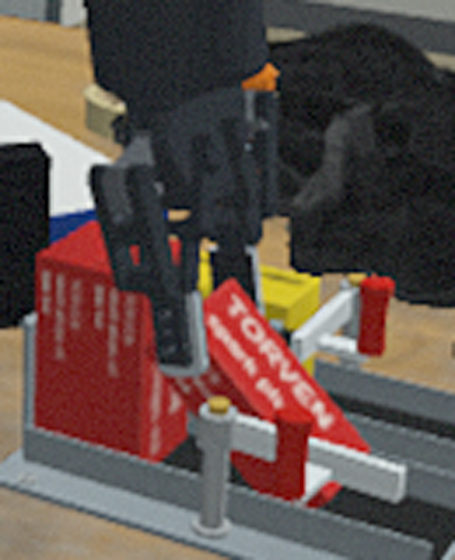

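>>> send_rows([
  [1,-3,3,0,0,0,46],
  [2,-5,6,0,0,0,46],
  [3,-7,9,0,0,0,46],
  [4,-9,12,0,0,0,46],
  [4,-9,12,0,0,0,46],
])

```text
t: 3.47
position: [533.0, -10.2, 77.9]
tcp_rot: [[-0.489, 0.868, 0.088], [0.855, 0.497, -0.15], [-0.174, 0.002, -0.985]]
wrist_force: [0.3, 0.2, -2.6]
grip_width: 50.7
grip_force: 62.7
```

>>> send_rows([
  [-0.7,1.2,1.5,4.8,2.7,0,46],
  [-1.4,2.4,3.3,9.6,5.5,0,46],
  [-2,3.6,5.4,14.3,8.2,0,46],
  [-2.7,4.7,7.6,19.1,10.9,0,46],
  [-3.3,5.8,10,23.9,13.7,0,46],
  [-4,6.9,12.6,28.6,16.4,0,46],
  [-4.6,8,15.2,33.4,19.2,0,46],
  [-5.2,9,18,38.2,21.9,0,46],
  [-5.2,9,18,38.2,21.9,0,46],
  [-5.2,9,18,38.2,21.9,0,46],
])

```text
t: 4.3
position: [527.3, -1.5, 93.2]
tcp_rot: [[-0.41, 0.869, -0.278], [0.72, 0.495, 0.486], [0.56, -0.001, -0.828]]
wrist_force: [1.0, 0.5, -3.4]
grip_width: 50.6
grip_force: 63.5
```

```bash
python3 - <<'E'
from m2 import *
s=state();print(Rk(s['position']),s['wrist_force'],s['wrist_torque'])
im=get_image('side')[130:290,305:435][:,:,::-1]
cv2.imwrite('pics/h4.png',cv2.resize(im,None,fx=3.7,fy=3.7,interpolation=cv2.INTER_CUBIC))
E
```

```text
[-43.60669161  43.77543545  93.2259778 ] [ 1.00861689  0.47304829 -3.42867995] [-0.75376668 -0.40953782  0.04331855]
```

View pics/h4.png

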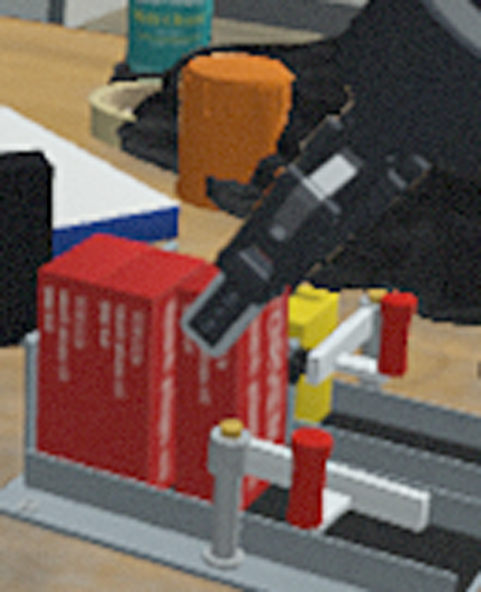

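>>> send_rows([
  [-1.4,2.4,-2,0,0,0,46],
  [-2.8,4.8,-4,0,0,0,46],
  [-4.2,7,-6,0,0,0,46],
  [-5.2,9,-8,0,0,0,46],
  [-5.2,9,-8,0,0,0,46],
  [-5.2,9,-8,0,0,0,46],
])

```text
t: 4.85
position: [522.1, 8.6, 87.6]
tcp_rot: [[-0.413, 0.868, -0.277], [0.719, 0.497, 0.485], [0.559, 0.001, -0.829]]
wrist_force: [0.9, 0.2, -2.2]
grip_width: 50.7
grip_force: 63.6
```

>>> send_rows([
  [0,0,-1,0,0,0,46],
  [0,0,-2,0,0,0,46],
  [0,0,-2,0,0,0,46],
])

```text
t: 5.1
position: [522.2, 8.3, 85.1]
tcp_rot: [[-0.412, 0.868, -0.277], [0.719, 0.496, 0.486], [0.56, 0.001, -0.829]]
wrist_force: [0.2, 0.1, -2.8]
grip_width: 50.9
grip_force: 63.6
```

```bash
python3 - <<'E'
from m2 import *
s=state();print(Rk(s['position']),s['wrist_force'],s['wrist_torque'])
im=get_image('side')[180:280,315:405][:,:,::-1]
cv2.imwrite('pics/h5.png',cv2.resize(im,None,fx=6,fy=6,interpolation=cv2.INTER_CUBIC))
E
```

```text
[-43.19914293  54.75898983  85.06679097] [ 0.1743088   0.11204078 -2.75262621] [-0.74383949 -0.42814267 -0.00797425]
```

View pics/h5.png

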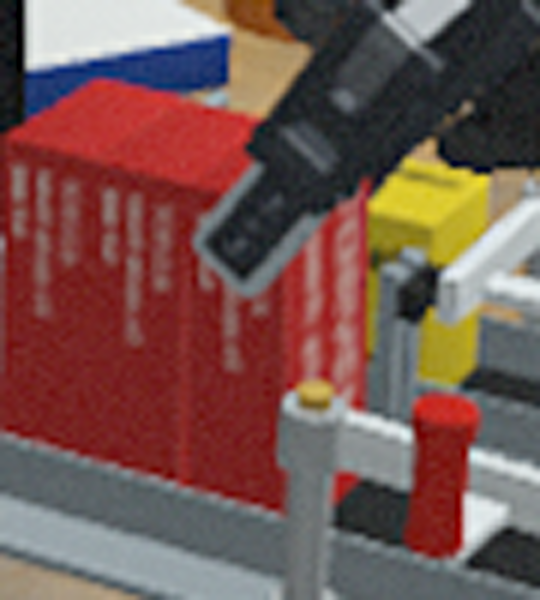

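The tipped carton is now upright: its near edge at (280,400) and the seam at (185,350) are parallel, close to red_b. Now I'll lower it to contact.

>>> send_rows([
  [0,0,-0.7,0,0,0,46],
  [0,0,-1.4,0,0,0,46],
  [0,0,-1.4,0,0,0,46],
  [0,0,-1.4,0,0,0,46],
])

```text
t: 5.48
position: [522.3, 8.3, 84.1]
tcp_rot: [[-0.412, 0.868, -0.277], [0.719, 0.496, 0.486], [0.559, 0.001, -0.829]]
wrist_force: [-0.1, -0.6, -1.2]
grip_width: 50.9
grip_force: 63.7
```

>>> send_rows([
  [0,0,-0.7,0,0,0,46],
  [0,0,-1.4,0,0,0,46],
  [0,0,-1.4,0,0,0,46],
  [0,0,-1.4,0,0,0,46],
])

```text
t: 5.82
position: [522.4, 8.2, 83.9]
tcp_rot: [[-0.412, 0.868, -0.276], [0.72, 0.496, 0.486], [0.559, 0.001, -0.829]]
wrist_force: [-0.4, -2.2, 9.4]
grip_width: 51.0
grip_force: 64.7
```

>>> send_rows([
  [-0.5,0.9,0,0,0,0,46],
  [-0.5,0.9,0,0,0,0,46],
  [-0.5,0.9,0,0,0,0,46],
])

```text
t: 6.07
position: [522.1, 8.6, 83.9]
tcp_rot: [[-0.412, 0.868, -0.276], [0.72, 0.496, 0.485], [0.558, 0.001, -0.83]]
wrist_force: [0.1, -3.4, 10.2]
grip_width: 50.7
grip_force: 65.0
```

>>> send_rows([
  [-0.4,0.7,0.6,0,0,0,46],
  [-0.8,1.4,0.6,0,0,0,46],
  [-0.8,1.4,0.6,0,0,0,46],
  [-0.8,1.4,0.6,0,0,0,46],
])

```text
t: 6.4
position: [521.9, 9.2, 84.0]
tcp_rot: [[-0.413, 0.868, -0.275], [0.721, 0.496, 0.484], [0.556, 0.002, -0.831]]
wrist_force: [2.3, -7.9, 6.0]
grip_width: 51.0
grip_force: 64.9
```

>>> send_rows([
  [-0.5,0.8,0,0,0,0,46],
  [-0.5,0.8,0,0,0,0,46],
  [-0.5,0.8,0,0,0,0,46],
])

```text
t: 6.65
position: [521.9, 9.3, 84.0]
tcp_rot: [[-0.414, 0.868, -0.274], [0.722, 0.496, 0.483], [0.555, 0.002, -0.832]]
wrist_force: [3.2, -12.3, 6.3]
grip_width: 50.9
grip_force: 65.1
```

>>> send_rows([
  [0.8,-1.4,0,0,0,0,51],
  [0.8,-1.4,0,0,0,0,54],
  [0.8,-1.4,0,0,0,0,58],
  [0.8,-1.4,0,0,0,0,62],
  [0.8,-1.4,0,0,0,0,66],
  [0.8,-1.4,0,0,0,0,66],
  [0.8,-1.4,0,0,0,0,66],
])

```text
t: 7.23
position: [521.1, 10.2, 83.0]
tcp_rot: [[-0.412, 0.868, -0.277], [0.719, 0.497, 0.486], [0.56, 0.001, -0.829]]
wrist_force: [-0.1, 0.2, -0.8]
grip_width: 66.2
grip_force: 0.0
```

>>> send_rows([
  [2.7,-4.8,8.3,0,0,0,66],
  [5.5,-9.7,16.6,0,0,0,66],
  [11,-19,33,0,0,0,66],
  [19,-34,58,0,0,0,66],
  [27,-48,83,0,0,0,66],
  [27,-48,83,0,0,0,66],
])

```text
t: 7.73
position: [550.8, -41.3, 171.4]
tcp_rot: [[-0.414, 0.869, -0.271], [0.722, 0.495, 0.484], [0.554, 0.005, -0.832]]
wrist_force: [0.2, 1.2, 0.7]
grip_width: 65.9
grip_force: 0.0
```

```bash
python3 - <<'E'
from m2 import *
s=state();print(s['position'],Rk(s['position']),s['grip_width'],s['joint_positions'])
b=get_image('side')[185:310,295:465][:,:,::-1]
cv2.imwrite('pics/h6.png',cv2.resize(b,None,fx=4.5,fy=4.5,interpolation=cv2.INTER_CUBIC))
E
```

```text
[550.83241385 -41.29822734 171.44796555] [-42.9309621   -2.50395584 171.44796555] 65.9462910613484 [-27.86360589  29.20913296  19.75607312 109.74637346  17.52522634
  27.7987576 ]
```

View pics/h6.png

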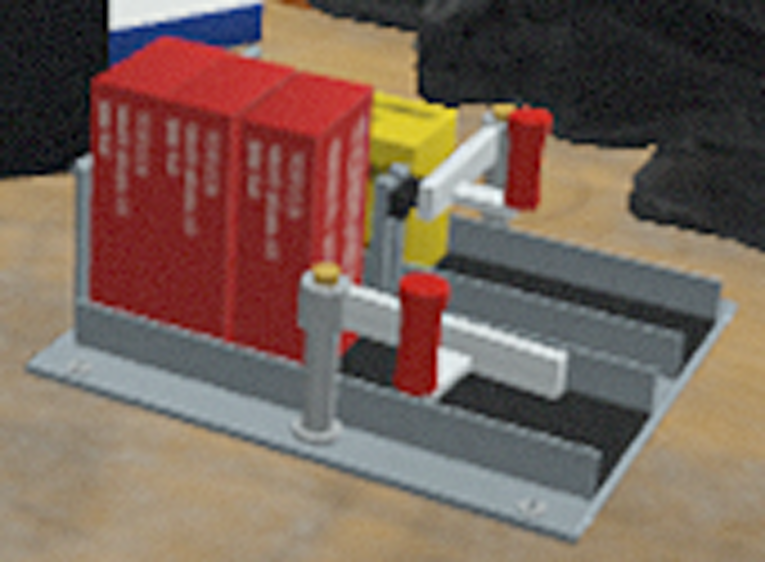

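The crop shows all three red cartons standing flush, with tops in one plane at about (160–370, 40–130). The gate is untouched, with its grip head at (424,283). Next I'll fit the gate numerically.

```bash
python3 - <<'E'
from m2 import *
from scipy.spatial.transform import Rotation as Ro
def model(v):
    hx,hy,ph=v[:3];c,s=np.cos(-ph),np.sin(-ph)
    rot=lambda a,b:(hx+c*a-s*b,hy+s*a+c*b)
    return [((hx,hy,65),T(420,382)),((hx,hy,65),S(327,270)),((*rot(48,-26),87),T(546,384)),((*rot(48,-26),87),S(425,283)),((*rot(75,0),61),T(575,306)),((*rot(75,3),61),S(566,352))]
f=lambda v:np.concatenate([proj(o[0],W(P,q))[0]-o[1] for q,o in model(v)])
r=least_squares(f,[-80,21,1.6],loss='soft_l1');print(r.x,np.degrees(r.x[2]),np.round(f(r.x).reshape(-1,2),1).tolist())
hx,hy,ph=r.x
s=state();print('now',s['position'])
R0=s['tcp_rot']
for a in np.linspace(ph,0,10):
    c,sn=np.cos(-a),np.sin(-a);q=(hx+c*48+sn*26,hy+sn*48-c*26,64);w=W(P,q)
    print(np.degrees(a).round(1),w.round(1),'rack',np.round(q,1))
z=np.array([0,0,-1.]);yw=P[2]+np.arctan2(-26,48)-ph+np.pi/2;y=np.array([np.cos(yw),np.sin(yw),0])
Rt=np.c_[np.cross(y,z),y,z]
for k in(1,-1):
    D=Rt@np.diag([k,k,1])@R0.T;print('rv',np.degrees(Ro.from_matrix(D).as_rotvec()),'yaw',np.degrees(yw))
E
```

```text
[-80.62353863  19.16074176   1.6705803 ] 95.71720056303748 [[1.2, -0.6], [0.6, 0.4], [1.5, -1.1], [0.0, -0.0], [-1.4, 1.7], [-5.7, -0.9]]
now [550.18030485 -40.21729293 169.1923418 ]
95.7 [503.2 -95.7  64. ] rack [-111.3  -26.    64. ]
85.1 [513.3 -95.5  64. ] rack [-102.4  -30.9   64. ]
74.4 [523.2 -93.5  64. ] rack [-92.8 -34.1  64. ]
63.8 [532.6 -89.6  64. ] rack [-82.8 -35.4  64. ]
53.2 [541.1 -84.1  64. ] rack [-72.7 -34.8  64. ]
42.5 [548.4 -77.2  64. ] rack [-62.8 -32.4  64. ]
31.9 [554.4 -69.   64. ] rack [-53.6 -28.3  64. ]
21.3 [558.7 -59.8  64. ] rack [-45.3 -22.5  64. ]
10.6 [561.2 -50.   64. ] rack [-38.2 -15.3  64. ]
0.0 [561.9 -39.9  64. ] rack [-32.6  -6.8  64. ]
rv [-33.4544533   -7.27894705 -33.10832388] yaw -4.371654381208978
rv [  9.47657459 -43.55487404 140.49745863] yaw -4.371654381208978
```

>>> send_rows([
  [-5,-6,0,-4.2,-0.9,-4.1,50],
  [-10,-12,0,-8.4,-1.8,-8.2,40],
  [-16,-19,0,-12.6,-2.7,-12.4,34],
  [-22,-26,0,-16.7,-3.6,-16.5,34],
  [-28,-33,0,-20.9,-4.5,-20.7,34],
  [-35,-41,0,-25.1,-5.5,-24.8,34],
  [-41,-48,0,-29.3,-6.4,-29,34],
  [-47,-55,0,-33.5,-7.3,-33.1,34],
  [-47,-55,-30,-33.5,-7.3,-33.1,34],
  [-47,-55,-50,-33.5,-7.3,-33.1,34],
])

```text
t: 8.62
position: [501.2, -92.5, 116.0]
tcp_rot: [[0.076, 0.997, -0.001], [0.997, -0.076, 0.003], [0.003, -0.001, -1.0]]
wrist_force: [0.3, -0.3, -1.1]
grip_width: 33.9
grip_force: 0.0
```

>>> send_rows([
  [0,0,0,0,0,0,34],
  [0,0,0,0,0,0,34],
  [0,0,0,0,0,0,34],
])

```text
t: 8.87
position: [501.6, -93.2, 117.2]
tcp_rot: [[0.076, 0.997, -0.002], [0.997, -0.076, 0.004], [0.004, -0.003, -1.0]]
wrist_force: [-0.5, 0.3, 1.0]
grip_width: 33.8
grip_force: 0.0
```

```bash
python3 - <<'E'
from m2 import *
s=state();print(s['position'],s['tcp_rot'].round(3),s['joint_positions'].round(1),s['grip_width'])
im=get_image('side');cv2.imwrite('pics/g1.png',im[:,:,::-1])
im=im.astype(int);m=((im[...,0]>120)&(im[...,1]<60)&(im[...,2]<60)).astype(np.uint8);m[:235]=0
n,_,st,c=cv2.connectedComponentsWithStats(m);print([ (st[i].tolist(),c[i].round(1).tolist()) for i in range(1,n) if st[i][4]>30])
R=s['tcp_rot'];p=s['position']
for z in(0,-20):
  for w in(-17,17):print(z,w,proj('side',p+w*R[:,1]+np.array([0,0,z]))[0].round(1))
E
```

```text
[501.55491314 -93.16233678 117.22341535] [[ 0.076  0.997 -0.002]
 [ 0.997 -0.076  0.004]
 [ 0.004 -0.003 -1.   ]] [-25.3  -9.1 -21.1  78.2   0.1  69.1] 33.820497377752844
[([343, 235, 6, 26, 95], [345.7, 247.8]), ([363, 235, 5, 10, 31], [364.5, 239.1]), ([383, 246, 12, 27, 189], [388.5, 258.4]), ([290, 315, 64, 18, 426], [316.3, 324.0]), ([356, 327, 18, 4, 34], [364.9, 328.0]), ([291, 333, 30, 6, 46], [304.0, 334.1])]
0 -17 [377.8 229. ]
0 17 [399.1 224.9]
-20 -17 [376.9 242.5]
-20 17 [398.  238.1]
```

>>> send_rows([
  [1.5,-2,-12,0,0,0,34],
  [1.5,-2,-24,0,0,0,34],
  [1.5,-2,-36,0,0,0,34],
  [1.5,-2,-46,0,0,0,34],
  [1.5,-2,-52,0,0,0,34],
  [1.5,-2,-52,0,0,0,34],
])

```text
t: 9.42
position: [501.5, -94.4, 61.9]
tcp_rot: [[0.077, 0.997, -0.006], [0.997, -0.076, 0.005], [0.005, -0.006, -1.0]]
wrist_force: [-0.5, 0.0, 0.2]
grip_width: 34.1
grip_force: 0.0
```

>>> send_rows([
  [0,0,0,0,0,0,28],
  [0,0,0,0,0,0,24],
  [0,0,0,0,0,0,20],
  [0,0,0,0,0,0,20],
  [0,0,0,0,0,0,20],
], squeeze=20)

```text
t: 9.83
position: [503.0, -95.1, 64.6]
tcp_rot: [[0.076, 0.997, -0.002], [0.997, -0.076, 0.004], [0.004, -0.002, -1.0]]
wrist_force: [1.6, 0.7, -0.1]
grip_width: 20.1
grip_force: 0.0
```

>>> send_rows([
  [5,-0.2,0,0,0,5.3,20],
  [10.1,0.2,0,0,0,10.6,20],
  [15.1,0.9,0,0,0,16,20],
  [20,2.2,0,0,0,21.3,20],
  [24.8,3.9,0,0,0,26.6,20],
  [29.4,6.1,0,0,0,31.9,20],
  [33.8,8.6,0,0,0,37.2,20],
  [37.9,11.6,0,0,0,42.5,20],
  [41.7,14.8,0,0,0,47.9,20],
  [45.2,18.5,0,0,0,53.2,20],
])

```text
t: 10.67
position: [548.1, -76.5, 64.3]
tcp_rot: [[-0.756, 0.655, -0.005], [0.655, 0.756, -0.0], [0.004, -0.004, -1.0]]
wrist_force: [-0.7, -1.1, 0.7]
grip_width: 20.0
grip_force: 0.4
```

>>> send_rows([
  [3.2,4,0,0,0,5.3,20],
  [6,8.2,0,0,0,10.6,20],
  [8.4,12.7,0,0,0,16,20],
  [10.3,17.4,0,0,0,21.3,20],
  [11.8,22.2,0,0,0,26.6,20],
  [12.8,27.2,0,0,0,31.9,20],
  [13.3,32.2,0,0,0,37.2,20],
  [13.4,35.3,0,0,0,40.5,20],
  [13.4,35.3,0,0,0,40.5,20],
])

```text
t: 11.42
position: [561.5, -40.8, 64.4]
tcp_rot: [[-1.0, 0.009, -0.003], [0.009, 1.0, -0.003], [0.003, -0.003, -1.0]]
wrist_force: [-0.7, 0.5, -0.3]
grip_width: 20.0
grip_force: 0.0
```

```bash
python3 - <<'E'
from m2 import *
s=state();print(s['position'],Rk(s['position']).round(1),s['wrist_force'],s['joint_positions'].round(1))
E
```

```text
[561.52680449 -40.78575724  64.38240339] [-33.4  -7.4  64.4] [-0.72228539  0.50762382 -0.33559293] [-17.3   2.  -16.   72.1  -0.2 -16.8]
```

Nearly shut. I'll push on along the tangent (world +y) until the stop.

>>> send_rows([
  [0,1.5,0,0,0,0,20],
  [0,3,0,0,0,0,20],
  [0,3,0,0,0,0,20],
  [0,3,0,0,0,0,20],
])

```text
t: 11.75
position: [561.3, -38.2, 64.2]
tcp_rot: [[-1.0, 0.013, -0.004], [0.013, 1.0, -0.003], [0.004, -0.003, -1.0]]
wrist_force: [0.7, -0.8, 0.0]
grip_width: 20.2
grip_force: 0.1
```

>>> send_rows([
  [0,1,0,0,0,0,20],
  [0,2,0,0,0,0,20],
  [0,2,0,0,0,0,20],
  [0,2,0,0,0,0,20],
])

```text
t: 12.08
position: [561.3, -36.1, 64.1]
tcp_rot: [[-1.0, 0.012, -0.004], [0.012, 1.0, -0.003], [0.004, -0.003, -1.0]]
wrist_force: [-0.8, -0.2, 0.9]
grip_width: 20.1
grip_force: 0.2
```

>>> send_rows([
  [0,1,0,0,0,0,20],
  [0,2,0,0,0,0,20],
  [0,2,0,0,0,0,20],
  [0,2,0,0,0,0,20],
])

```text
t: 12.42
position: [561.4, -35.0, 64.2]
tcp_rot: [[-1.0, 0.013, -0.004], [0.013, 1.0, -0.005], [0.004, -0.005, -1.0]]
wrist_force: [1.2, -5.2, -1.0]
grip_width: 19.8
grip_force: 2.8
```

>>> send_rows([
  [0,1,0,0,0,0,20],
  [0,1,0,0,0,0,20],
  [0,1,0,0,0,0,20],
])

```text
t: 12.67
position: [561.4, -34.8, 64.2]
tcp_rot: [[-1.0, 0.013, -0.004], [0.013, 1.0, -0.006], [0.004, -0.007, -1.0]]
wrist_force: [-0.2, -10.0, -1.0]
grip_width: 19.6
grip_force: 4.8
```

>>> send_rows([
  [0,-2,0,0,0,0,22],
  [0,-2.5,0,0,0,0,26],
  [0,-2.5,0,0,0,0,30],
  [0,-2.5,0,0,0,0,30],
  [0,-2.5,0,0,0,0,30],
])

```text
t: 13.08
position: [561.3, -35.4, 64.1]
tcp_rot: [[-1.0, 0.012, -0.004], [0.012, 1.0, -0.003], [0.004, -0.003, -1.0]]
wrist_force: [-0.7, 0.6, 0.1]
grip_width: 30.2
grip_force: 0.0
```

>>> send_rows([
  [0,-2.5,8,0,0,0,30],
  [0,-2.5,16,0,0,0,30],
  [0,-2.5,28,0,0,0,30],
  [0,-2.5,60,0,0,0,30],
  [0,-20,95,0,0,0,30],
  [0,-50,120,0,0,0,30],
  [0,-90,140,0,0,0,30],
  [0,-130,150,0,0,0,30],
  [0,-170,150,0,0,0,30],
  [0,-170,150,0,0,0,30],
])

```text
t: 13.92
position: [561.4, -212.5, 216.3]
tcp_rot: [[-1.0, 0.017, -0.001], [0.017, 1.0, -0.007], [0.001, -0.007, -1.0]]
wrist_force: [-0.3, 0.1, -0.9]
grip_width: 30.0
grip_force: 0.0
```

```bash
python3 - <<'E'
from m2 import *
s=state();print(s['position'],s['wrist_force'])
im=get_image('side');cv2.imwrite('pics/end_side.png',im[:,:,::-1]);t=get_image('top');cv2.imwrite('pics/end_top.png',t[:,:,::-1])
def red(im,box):
    a=im.astype(int);m=((a[...,0]>100)&(a[...,1]<70)&(a[...,2]<70)).astype(np.uint8);k=np.zeros_like(m);x,y,X,Y=box;k[y:Y,x:X]=1
    n,_,st,c=cv2.connectedComponentsWithStats(m*k);return [(st[i].tolist(),c[i].round(1).tolist()) for i in range(1,n) if st[i][4]>25]
print('side',red(im,(295,180,465,310)));print('top',red(t,(305,130,430,245)))
# white arm pixels vs. predicted
d=np.abs(im.astype(int)-cv2.imread('pics/side0.png')[:,:,::-1])
hx,hy=-80.6,19.2
for n in('side','top'):
    print(n,'pred shut grip head',proj(n,W(P,(hx+48,hy-26,80)))[0].round(1),'carton top corners',[proj(n,W(P,np.array(q)+[P[3],0,0]))[0].round(1).tolist() for q in((-71,36,106),(-19,36,106),(-71,120,106),(-19,120,106))])
E
```

```text
[ 561.39715116 -212.53404325  216.33782332] [-0.28979582  0.1491982  -0.90223005]
side [([315, 194, 63, 71, 2919], [342.6, 227.3]), ([407, 208, 11, 24, 178], [411.5, 219.2]), ([392, 224, 10, 24, 186], [396.2, 234.9]), ([371, 250, 4, 14, 27], [372.8, 257.2])]
top [([370, 155, 8, 8, 41], [373.4, 158.5]), ([385, 179, 7, 7, 40], [388.3, 182.0]), ([338, 184, 45, 37, 901], [359.5, 202.2]), ([426, 234, 3, 11, 29], [426.9, 238.5])]
side pred shut grip head [397.4 228.2] carton top corners [[362.8, 214.2], [377.3, 203.1], [314.4, 202.6], [330.7, 192.6]]
top pred shut grip head [389.2 181.2] carton top corners [[382.9, 201.3], [370.7, 181.8], [350.6, 220.2], [338.7, 200.4]]
```

```bash
python3 - <<'E'
from workcell import *
import cv2,numpy as np
for f in('top0','end_top'):
    a=cv2.imread(f'pics/{f}.png').astype(int);m=(a[...,2]>150)&(a[...,1]>130)&(a[...,0]<70);m[:,:310]=0;m[:,375:]=0
    y,x=np.nonzero(m);print(f,len(x),x.mean(),y.mean())
print(finish_job())
E
```

```text
top0 517 340.45454545454544 173.1257253384913
end_top 547 340.57404021937845 173.76416819012798
the job is handed in; nothing more can be done
None
```

The tipped carton now stands upright in the near lane, flush against red_b. I then swung that lane's gate arm shut until it met its stop, and the red and yellow cartons that were standing stayed in place. I handed the job in at about 14 s of the 46 s allowed; no verdict came back.

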